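# Load the capacitor test fixture by size

## Task

Move the four can capacitors from the grey storage rack to the round nests of the test fixture, each into the nest of its own size: the thinnest can in the narrowest nest, and so on up to the thickest can in the widest. Keep the cans upright, set them down gently rather than dropping them, and leave each standing flat on the floor of its nest. Leave the multimeter and the white terminal box where they are.

Things in the scene. Friction and masses are not known exactly. Their poses are not given: they have to be found in the camera images.
- cap_xs: The smallest capacitor: upright black can, 26 mm in diameter and 60 mm tall, with two 6 mm terminal stubs on its grey top. Origin at the centre of its underside, z up; its yaw is arbitrary. The cans stand in a row in mixed order, about 90 mm apart, one per bay of a light grey rack (bays 86 x 84 mm, floor 4 mm and walls 16 mm above the bench).
- nest_xs: The smallest nest, for the 26 mm can: fixed round aluminium cup, bore 40 mm, wall 4 mm, slightly flared rim, 20 mm tall, inner floor 4 mm above its underside. Origin at the centre of its underside, 8 mm above the bench. The nests stand in a row in mixed order, 90 mm apart, on the fixture's brown board (104 x 380 x 8 mm); y runs along the row, z up.
- cap_s: The second smallest capacitor: upright black can, 36 mm in diameter and 70 mm tall, with two 6 mm terminal stubs on its grey top. Origin at the centre of its underside, z up; its yaw is arbitrary. Stands in the same rack.
- nest_s: The second smallest nest, for the 36 mm can: fixed round aluminium cup, bore 50 mm, wall 4 mm, slightly flared rim, 20 mm tall, inner floor 4 mm above its underside. Origin at the centre of its underside, 8 mm above the bench. On the same board.
- cap_m: The second largest capacitor: upright black can, 46 mm in diameter and 80 mm tall, with two 6 mm terminal stubs on its grey top. Origin at the centre of its underside, z up; its yaw is arbitrary. Stands in the same rack.
- nest_m: The second largest nest, for the 46 mm can: fixed round aluminium cup, bore 60 mm, wall 4 mm, slightly flared rim, 20 mm tall, inner floor 4 mm above its underside. Origin at the centre of its underside, 8 mm above the bench. On the same board.
- cap_l: The largest capacitor: upright black can, 56 mm in diameter and 90 mm tall, with two 6 mm terminal stubs on its grey top. Origin at the centre of its underside, z up; its yaw is arbitrary. Stands in the same rack.
- nest_l: The largest nest, for the 56 mm can: fixed round aluminium cup, bore 70 mm, wall 4 mm, slightly flared rim, 20 mm tall, inner floor 4 mm above its underside. Origin at the centre of its underside, 8 mm above the bench. On the same board.
- multimeter: Bystander: handheld grey multimeter lying on its back, 170 x 80 x 38 mm (x along its length, z up), at the robot's left of the work. Origin at the centre of its underside.
- terminal_box: Bystander: white plastic box 100 x 130 x 55 mm (x, y, z) with three binding posts 20 mm tall on top, at the robot's right of the work. Origin at the centre of its underside.
Mind the look-alikes: they are no part of the job. Leave any orange look-alike of the cap_s alone. What is shaped like the cap_xs but red is not meant.

How it is judged:
By the outcome, as a careful person would: the job done as asked, in the order asked, and still so for the second after the job is handed in, with the robot touching nothing.
It also fails if it takes over 93 s, if anything falls off the work surface, if the arm or the gripper's body presses on something with over 40 N, if the wrist force passes 120 N, or if a joint passes its speed limit or range.

## Robot

A 6-joint arm with a two-finger parallel gripper is mounted at the origin on the work surface. World frame = base frame: x ahead of the robot, y to its left, z up, the work surface at z = 0. Lengths are in m, angles in rad, forces in N, time in s.
With the tool pointing down it reaches from about 0.35 to 0.975 m from the base axis. Payload 4.9 kg.
Tool frame: the origin (TCP) lies midway between the tips of the shut fingers; the grasp point (between the pads) lies 19 mm behind it; z points along the fingers, y is the line along which they close (so a half turn about z gives the same grasp; the last joint's range is limited). The gripper opens to 85 mm and grips with 20 to 120 N. Pads are 22 mm wide; open, the fingers measure 114 mm over their backs; the gripper's body (76 mm by 85 mm) begins 54 mm behind the grasp point. The pads swing forward as they close: fully open they stand 13 mm farther back than shut.
Start: joints at [1.224, 0.053, 1.613, -0, 1.476, -0.119], TCP at [0.141, 0.609, 0.231] pointing down, gripper open.
Joint ranges: [-3.01, 3.01], [-1.01, 2.22], [0.06, 2.58], [-1.02, 4.17], [0.09, 2.62], [-3.14, 3.14]. Speed limits (rad/s): [2.57, 2.57, 3.14, 3.14, 3.14, 3.14].

## Interface

Orientations are given as a unit quaternion [w, x, y, z].
In Python, from plant import manip gives the robot as it stands.
- The arm moves only by the tool move_arm, never from a script. Its argument "increments" is one flat list of numbers, 5 for each row, row after row: the shift along the tool's x, y, z in mm, then the turn about the tool's z in rad, then the opening, from 0 (shut) to 1 (fully open). In form: [tx, ty, tz, spin, jaw, tx, ty, tz, spin, jaw, ...]. A call has 1 to 8 rows; each row shifts and turns the commanded pose from where the row before left it, along the tool's axes as they then stand; what a row does not reach is not made up. A row lasts 1/12 s, in which the tool goes at most 41.7 mm and 7.16 degrees, less where a joint would pass 70% of its speed; a pose out of reach is approached as far as the arm can. A call with a gripper value outside its range is refused whole. The fingers move at their own pace and stop on an object; the grip force is fixed at half the most. Time passes only in rows, so rows that do not move let the fingers close. It gives the time, the measured TCP pose, the force, the opening and the grip force at its end, in the units of the state.
- manip.state(): the state, without advancing time (a new reading comes with each control period).
- manip.grab_frame(name): name is "side" or "top" or "wrist"; returns a dict with "image" (480x640x3 uint8, blue, green, red), "fov_y" (degrees; the focal length in pixels is half the picture's height over the tangent of half this angle, whatever the lens; pixels are square), "cx", "cy" (the principal point, pixels), "k1" (the pictures are not rectified: a ray, as slopes to the right and down, at radius r is drawn at 1 + k1 r^2 times it, then the intrinsics apply), "eye" and "rotation" of the camera in the world; the wrist camera has in their place "T_tool_cam" (4x4, takes a point from camera to tool coordinates, whose origin is the TCP and whose axes are the flange's). Camera axes: x right, y down, z forward; pixel columns grow to the right and rows downward; lengths in m; the calibration is good to about 2 mm. A picture is of the moment at which its call begins: read the wrist's pose just before it. There is no depth.
- manip.job_done(): hands the job in; it is judged then, once.
The state is a dict: "time": time; "joint_pos": joint angles; "joint_vel": joint speeds; "joint_efforts": joint torques, N m; "tool_pos": TCP position; "tool_rot": TCP orientation; "contact_force": force on the tool from outside, world axes, zero at the start; "ft_torque": the same for the moment, N m; "gripper_width": opening from 0.0 (shut) to 1.0 (fully open); "grasp_force": force on a finger pad.
Only numpy, scipy, OpenCV 4.12 (cv2) and the standard library are available. Lean on these libraries where they do the work, as an engineer would, in place of code of your own. Each camera call takes 0.05 s, during which the arm holds its last target. There are 200 camera calls.

## Working session

There is one attempt and no reset: what is moved stays moved. The work goes in short steps, Python scripts to look and compute and a tool call to move; the robot and the scene stay as the last step left them, time stands still between calls to the robot, and variables do not carry over. Pictures are saved under pics/ and viewed, at most 15 in all, crops included, and the job is handed in when it is done.

Besides the shell and the picture viewer there is one more tool, called in YAML: its name, and indented under it one key for each argument. move_arm: Moves the arm, as the interface text tells. Its arguments: {"type":"object","properties":{"increments":{"type":"array"}},"required":["increments"]}

```bash
mkdir -p pics; ls
python3 - <<'E'
from plant import manip
import cv2
s=manip.state(); print(s['time'],s['tool_pos'],s['tool_rot'],s['gripper_width'])
for n in("top","side"):
    f=manip.grab_frame(n); cv2.imwrite(f"pics/{n}0.png",f["image"])
    print(n,{k:v for k,v in f.items() if k!="image"})
E
```

```text
pics
0.0 [0.1409063  0.60827114 0.23008508] [-2.46835472e-04  1.13648575e-01  9.93520486e-01 -9.91824245e-04] 1.0022728278085846
top {'fov_y': 43.31609633229972, 'cx': 318.31164257897103, 'cy': 237.8845438973063, 'k1': -0.09504618885963885, 'eye': array([ 0.20000276, -0.02548406,  1.51605901]), 'rotation': array([-0.07144736,  0.70783235, -0.69935484,  0.06907572])}
side {'fov_y': 52.09425795683008, 'cx': 320.7316063009365, 'cy': 242.24347899201882, 'k1': 0.022426758473613525, 'eye': array([ 0.17136724, -0.77073045,  0.72471764]), 'rotation': array([-0.41644466,  0.88180147, -0.20411946,  0.0856461 ])}
```

View pics/top0.png

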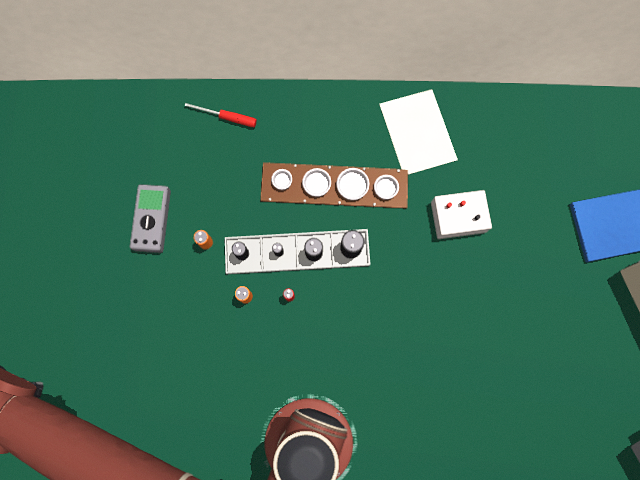

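View pics/side0.png

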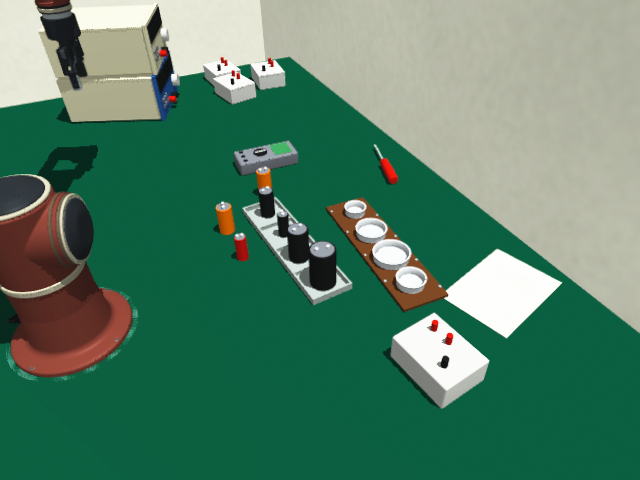

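The top view shows the rack cans at about (239,250), (277,250), (313,248) and (352,243), which look like s, xs, m and l. The nests are at (282,180), (316,183), (352,184) and (386,187), which look like xs, m, l and s. The look-alikes are outside the rack: orange at (203,240) and (243,295), red at (288,295). I'll check this in an enlarged crop.

```bash
cat > h.py <<'E'
import numpy as np, cv2
from scipy.spatial.transform import Rotation as R
from plant import manip
def rot(q): return R.from_quat([q[1],q[2],q[3],q[0]]).as_matrix()
def cam(n):
    s=manip.state(); f=manip.grab_frame(n)
    if n=="wrist":
        T=np.eye(4);T[:3,:3]=rot(s['tool_rot']);T[:3,3]=s['tool_pos'];T=T@np.array(f['T_tool_cam'])
        f['Rm'],f['e']=T[:3,:3],T[:3,3]
    else: f['Rm'],f['e']=rot(f['rotation']),np.array(f['eye'])
    f['F']=240/np.tan(np.radians(f['fov_y'])/2); return f
def world(f,u,v,z):
    d=np.array([(u-f['cx'])/f['F'],(v-f['cy'])/f['F']]); p=d.copy()
    for _ in range(20): p=d/(1+f['k1']*(p@p))
    r=f['Rm']@np.array([p[0],p[1],1]); return f['e']+r*(z-f['e'][2])/r[2]
def proj(f,P):
    q=(np.atleast_2d(P)-f['e'])@f['Rm']; p=q[:,:2]/q[:,2:]
    p=p*(1+f['k1']*(p**2).sum(1,keepdims=True)); return p*f['F']+[f['cx'],f['cy']]
def ring(c,r,z): 
    t=np.linspace(0,2*np.pi,60); return np.c_[c[0]+r*np.cos(t),c[1]+r*np.sin(t),0*t+z]
def draw(img,f,c,r,z,x0,y0,s,col):
    p=((proj(f,ring(c,r,z))-[x0,y0]+.5)*s-.5); cv2.polylines(img,[np.round(p*16).astype(int)],True,col,1,cv2.LINE_AA,4)
E
python3 - <<'E'
from h import *
f=cam("top"); g=cam("side")
import pickle; pickle.dump((f,g),open('f.pkl','wb'))
x0,y0,s=190,155,3.5
im=cv2.resize(f['image'][y0:y0+155,x0:x0+228],None,fx=s,fy=s,interpolation=cv2.INTER_CUBIC)
for n,u,v,z in[('s',239,247,.074),('xs',277,248,.064),('m',314,243,.084),('l',352,238,.094),('nxs',282,180,.028),('nm',316,183,.028),('nl',353,184,.028),('ns',386,187,.028),('or1',203,238,.07),('or2',243,293,.07),('red',288,293,.06)]:
    print(n,world(f,u,v,z).round(4))
cv2.imwrite('pics/c1.png',im)
E
```

```text
s [0.466  0.1737 0.074 ]
xs [0.4665 0.0819 0.064 ]
m [ 0.4761 -0.0086  0.084 ]
l [ 0.4875 -0.0998  0.094 ]
nxs [0.6505 0.0764 0.028 ]
nm [ 0.6434 -0.0109  0.028 ]
nl [ 0.6419 -0.1057  0.028 ]
ns [ 0.635  -0.1902  0.028 ]
or1 [0.4881 0.2637 0.07  ]
or2 [0.3545 0.1605 0.07  ]
red [0.357  0.0528 0.06  ]
```

View pics/c1.png

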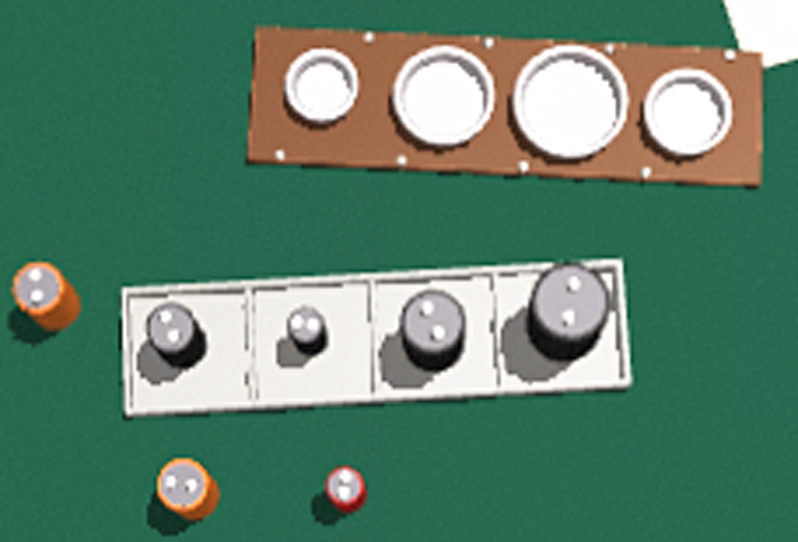

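The enlarged crop confirms it. The four black cans in the rack are s, xs, m, l from left to right. The nests are xs, m, l, s. The orange and red cans outside the rack are the look-alikes and are left alone.

```bash
cat >> h.py <<'E'
def pose():
    s=manip.state(); M=rot(s['tool_rot']); return np.array(s['tool_pos']),np.arctan2(M[1,1],M[0,1]),M
def plan(*way,step=39.,start=None):
    """way: (x,y,z,yaw of tool y,jaw[,step]); rows for straight legs, tool taken as pointing down"""
    p,y,_=pose()
    if start is not None: p,y=np.array(start[:3]),start[3]
    rows=[]
    for w in way:
        t=np.array(w[:3]); st=w[5] if len(w)>5 else step
        dy=(w[3]-y+np.pi)%(2*np.pi)-np.pi
        n=max(1,int(np.ceil(np.linalg.norm(t-p)*1000/st-1e-6)),int(np.ceil(abs(dy)/.122-1e-6)))
        for i in range(n):
            d=(t-p)/n*1000
            rows.append([round(d[0]*np.sin(y)*-1*-1*1.0 if 0 else -(-d[0]*np.sin(y)+d[1]*np.cos(y))*1.0,1),round(d[0]*np.cos(y)+d[1]*np.sin(y),1),round(-d[2],1),round(-dy/n,4),w[4]])
            y+=dy/n
        p=t
    for i in range(0,len(rows),8): print(sum(rows[i:i+8],[]))
E
sed -i 's/round(d\[0\]\*np.sin(y)\*-1\*-1\*1.0 if 0 else -(-d\[0\]\*np.sin(y)+d\[1\]\*np.cos(y))\*1.0,1)/round(d[0]*np.sin(y)-d[1]*np.cos(y),1)/' h.py
python3 - <<'E'
from h import *
p,y,M=pose(); print(M.round(3),y)
f=cam("wrist"); print(np.array(f['T_tool_cam']).round(3),f['fov_y'],f['cx'],f['cy'],f['k1'])
plan((.47,.04,.33,0.0,1.0))
E
```

```text
[[-0.974  0.226 -0.   ]
 [ 0.226  0.974 -0.001]
 [ 0.    -0.001 -1.   ]] 1.3430355429962675
[[ 0.    -0.956 -0.292  0.075]
 [ 1.     0.     0.    -0.   ]
 [-0.    -0.292  0.956 -0.142]
 [ 0.     0.     0.     1.   ]] 61.04274136202364 321.85505518809106 241.70500718573166 -0.09300860575359579
[np.float64(24.9), np.float64(-26.6), np.float64(-5.5), np.float64(0.0746), 1.0, np.float64(26.9), np.float64(-24.7), np.float64(-5.5), np.float64(0.0746), 1.0, np.float64(28.6), np.float64(-22.6), np.float64(-5.5), np.float64(0.0746), 1.0, np.float64(30.2), np.float64(-20.4), np.float64(-5.5), np.float64(0.0746), 1.0, np.float64(31.7), np.float64(-18.1), np.float64(-5.5), np.float64(0.0746), 1.0, np.float64(32.9), np.float64(-15.7), np.float64(-5.5), np.float64(0.0746), 1.0, np.float64(34.0), np.float64(-13.2), np.float64(-5.5), np.float64(0.0746), 1.0, np.float64(34.9), np.float64(-10.7), np.float64(-5.5), np.float64(0.0746), 1.0]
[np.float64(35.6), np.float64(-8.0), np.float64(-5.5), np.float64(0.0746), 1.0, np.float64(36.1), np.float64(-5.3), np.float64(-5.5), np.float64(0.0746), 1.0, np.float64(36.4), np.float64(-2.6), np.float64(-5.5), np.float64(0.0746), 1.0, np.float64(36.5), np.float64(0.1), np.float64(-5.5), np.float64(0.0746), 1.0, np.float64(36.4), np.float64(2.8), np.float64(-5.5), np.float64(0.0746), 1.0, np.float64(36.1), np.float64(5.5), np.float64(-5.5), np.float64(0.0746), 1.0, np.float64(35.6), np.float64(8.2), np.float64(-5.5), np.float64(0.0746), 1.0, np.float64(34.9), np.float64(10.8), np.float64(-5.5), np.float64(0.0746), 1.0]
[np.float64(34.0), np.float64(13.4), np.float64(-5.5), np.float64(0.0746), 1.0, np.float64(32.9), np.float64(15.9), np.float64(-5.5), np.float64(0.0746), 1.0]
```

```bash
sed -i 's/round(d\[0\]\*np.sin(y)-d\[1\]\*np.cos(y),1)/round(d[1]*np.cos(y)-d[0]*np.sin(y),1)/; s/print(sum(rows\[i:i+8\],\[\]))/print([float(v) for r in rows[i:i+8] for v in r])/' h.py
python3 - <<'E'
from h import *
plan((.55,.04,.30,0.0,1.0))
E
```

```text
[-27.7, -24.3, -3.6, 0.0707, 1.0, -29.4, -22.3, -3.6, 0.0707, 1.0, -30.9, -20.1, -3.6, 0.0707, 1.0, -32.2, -17.9, -3.6, 0.0707, 1.0, -33.4, -15.6, -3.6, 0.0707, 1.0, -34.4, -13.2, -3.6, 0.0707, 1.0, -35.3, -10.7, -3.6, 0.0707, 1.0, -35.9, -8.2, -3.6, 0.0707, 1.0]
[-36.4, -5.7, -3.6, 0.0707, 1.0, -36.7, -3.1, -3.6, 0.0707, 1.0, -36.9, -0.5, -3.6, 0.0707, 1.0, -36.8, 2.1, -3.6, 0.0707, 1.0, -36.6, 4.7, -3.6, 0.0707, 1.0, -36.1, 7.3, -3.6, 0.0707, 1.0, -35.5, 9.8, -3.6, 0.0707, 1.0, -34.7, 12.3, -3.6, 0.0707, 1.0]
[-33.8, 14.7, -3.6, 0.0707, 1.0, -32.7, 17.1, -3.6, 0.0707, 1.0, -31.4, 19.4, -3.6, 0.0707, 1.0]
```

move_arm:
  increments: [-28,-24,-3.6,0.071,1,-29,-22,-3.6,0.071,1,-31,-20,-3.6,0.071,1,-32,-18,-3.6,0.071,1,-33,-16,-3.6,0.071,1,-34,-13,-3.6,0.071,1,-35,-11,-3.6,0.071,1,-36,-8,-3.6,0.071,1]

```text
time: 0.92
tool_pos: [0.3126, 0.3687, 0.2603]
tool_rot: [0.0, 0.389, 0.921, 0.0]
contact_force: [0.0, 0.6, -0.9]
gripper_width: 1.003
grasp_force: 0.0
```

move_arm:
  increments: [-36,-6,-3.6,0.071,1,-37,-3,-3.6,0.071,1,-37,0,-3.6,0.071,1,-37,2,-3.6,0.071,1,-37,5,-3.6,0.071,1,-36,7,-3.6,0.071,1,-36,10,-3.6,0.071,1,-35,12,-3.6,0.071,1]

```text
time: 1.58
tool_pos: [0.4844, 0.1273, 0.2892]
tool_rot: [0.0, 0.632, 0.775, 0.0]
contact_force: [0.8, 0.9, 0.3]
gripper_width: 0.998
grasp_force: 0.0
```

move_arm:
  increments: [-34,15,-3.6,0.071,1,-33,17,-3.6,0.071,1,-31,19,-3.6,0.071,1,0,0,0,0,1,0,0,0,0,1,0,0,0,0,1]

```text
time: 2.08
tool_pos: [0.5474, 0.0389, 0.2993]
tool_rot: [-0.001, 0.709, 0.705, -0.0]
contact_force: [-0.0, 0.7, 0.1]
gripper_width: 0.997
grasp_force: 0.0
```

Run:
```python
from h import *; import pickle
p,y,M=pose(); print(p,y,manip.state()['time'],M[:,2])
f=cam("wrist"); pickle.dump(f,open('w.pkl','wb'))
im=cv2.resize(f['image'],None,fx=1.25,fy=1.25,interpolation=cv2.INTER_CUBIC)
for c,r,z in[((.466,.1737),.018,.074),((.4665,.0819),.013,.064),((.4761,-.0086),.023,.084),((.4875,-.0998),.028,.094),((.6505,.0764),.024,.028),((.6434,-.0109),.034,.028),((.6419,-.1057),.039,.028),((.635,-.1902),.029,.028)]:
    draw(im,f,c,r,z,0,0,1.25,(0,255,0))
cv2.imwrite('pics/w1.png',im)
```

```text
[0.54735688 0.03893812 0.29933209] -0.005832077589023905 2.0833 [-9.39657832e-04  4.96937488e-04 -9.99999435e-01]
```

View pics/w1.png

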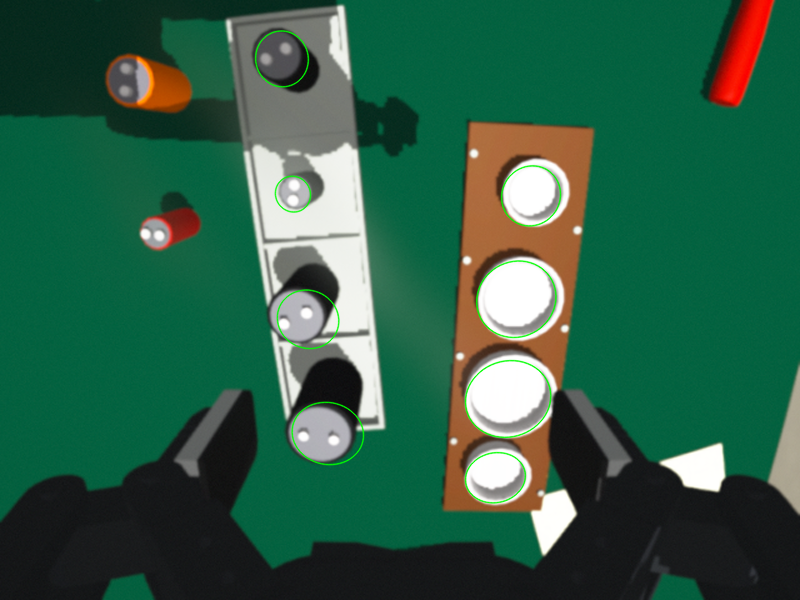

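The wrist view shows the can tops at s (283,58), xs (293,194), m (297,316) and l (320,433). The nests are at xs (535,192), m (520,299), l (511,395) and s (499,476). I'll fit rings to refine these.

```bash
cat >> h.py <<'E'
from scipy.optimize import minimize
def ringfit(f,g,r,z,guess,sgn=None):
    def cost(c):
        a=proj(f,ring(c,r-.0012,z)).astype(np.float32);b=proj(f,ring(c,r+.0012,z)).astype(np.float32)
        d=cv2.remap(g,a[None],None,cv2.INTER_LINEAR)[0]-cv2.remap(g,b[None],None,cv2.INTER_LINEAR)[0]
        return -(np.clip(d*sgn,-20,60).mean() if sgn else np.clip(abs(d),0,60).mean())
    xs=[(guess[0]+i*.0015,guess[1]+j*.0015) for i in range(-8,9) for j in range(-8,9)]
    b=min(xs,key=cost); m=minimize(cost,b,method='Nelder-Mead',options=dict(initial_simplex=[b,(b[0]+.001,b[1]),(b[0],b[1]+.001)]))
    return m.x,-m.fun
CANS={'s':(.018,.070),'xs':(.013,.060),'m':(.023,.080),'l':(.028,.090)}
E
python3 - <<'E'
from h import *; import pickle
w=pickle.load(open('w.pkl','rb')); t,sd=pickle.load(open('f.pkl','rb'))
px={'s':(283,58),'xs':(293,194),'m':(297,316),'l':(320,433)}
nx={'xs':(535,192),'m':(520,299),'l':(511,395),'s':(499,476)}
im=cv2.resize(w['image'],None,fx=1.25,fy=1.25,interpolation=cv2.INTER_CUBIC)
for k,(u,v) in px.items():
    r,h=CANS[k]; g0=world(w,u/1.25,v/1.25,h+.004)[:2]; o=[g0]
    for f in(w,t,sd):
        c,q=ringfit(f,f['image'].max(2).astype(np.float32),r,h+.004,g0); o+=[c,q]
    print(k,*[np.round(a,4) for a in o]); draw(im,w,o[1],r,h+.004,0,0,1.25,(0,255,0))
N=[]
for k,(u,v) in nx.items():
    R_={'xs':.024,'s':.029,'m':.034,'l':.039}[k]; g0=world(w,u/1.25,v/1.25,.028)[:2]; o=[g0]
    for f in(w,t,sd):
        c,q=ringfit(f,f['image'][:,:,0].astype(np.float32),R_+.001,.028,g0,1); o+=[c,q]
    print('n',k,*[np.round(a,4) for a in o]); N.append(o[1]); draw(im,w,o[1],R_+.001,.028,0,0,1.25,(0,0,255))
N=np.array(N); print(np.linalg.norm(np.diff(N,axis=0),axis=1))
cv2.imwrite('pics/w2.png',im)
E
```

```text
s [0.4672 0.174 ] [0.4636 0.1761] 42.3103 [0.4636 0.1758] 53.384 [0.4656 0.1805] 30.0078
xs [0.467  0.0816] [0.468  0.0829] 45.2681 [0.4687 0.0823] 49.3484 [0.4696 0.0867] 38.0958
m [ 0.4685 -0.006 ] [ 0.4673 -0.0074] 43.7321 [ 0.4684 -0.0069] 53.0152 [ 0.471  -0.0024] 31.8416
l [ 0.4819 -0.0992] [ 0.4829 -0.0956] 34.7297 [ 0.4841 -0.1047] 45.7363 [ 0.4845 -0.0949] 29.1181
n xs [0.654  0.0794] [0.6584 0.0793] 31.0214 [0.6548 0.0777] 40.1479 [0.655  0.0785] 40.9994
n m [ 0.6469 -0.0105] [ 0.648  -0.0112] 33.1788 [ 0.6479 -0.0123] 39.9676 [ 0.6484 -0.0105] 41.0977
n l [ 0.6447 -0.1012] [ 0.6444 -0.104 ] 35.1082 [ 0.645 -0.105] 38.418 [ 0.6453 -0.1038] 38.332
n s [ 0.6389 -0.1883] [ 0.6382 -0.1901] 33.8214 [ 0.6375 -0.1914] 35.3831 [ 0.6381 -0.1899] 44.262
[0.09112855 0.09284142 0.08634073]
```

View pics/w2.png

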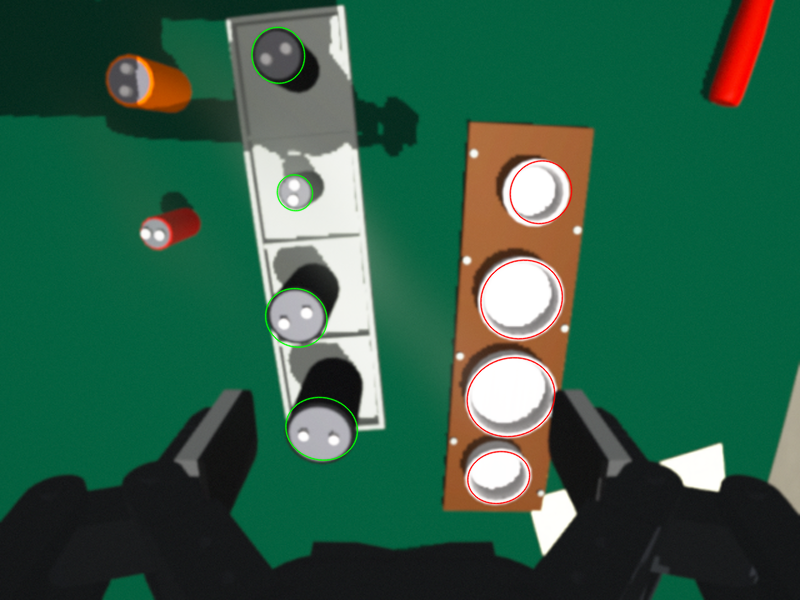

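Run:
```python
from h import *
plan((.4675,.0825,.13,0,1.0),(.4675,.0825,.025,0,1.0,27))
```

```text
[8.5, -16.0, 33.9, -0.001, 1.0, 8.5, -16.0, 33.9, -0.001, 1.0, 8.6, -16.0, 33.9, -0.001, 1.0, 8.6, -15.9, 33.9, -0.001, 1.0, 8.6, -15.9, 33.9, -0.001, 1.0, 0.0, 0.0, 26.3, -0.0, 1.0, 0.0, 0.0, 26.3, -0.0, 1.0, 0.0, 0.0, 26.3, -0.0, 1.0]
[0.0, 0.0, 26.3, -0.0, 1.0]
```

move_arm:
  increments: [8.5,-16,34,0,1,8.5,-16,34,0,1,8.5,-16,34,0,1,8.5,-16,34,0,1,8.5,-16,34,0,1,0,0,10,0,1,0,0,0,0,1,0,0,0,0,1]

```text
time: 2.8
tool_pos: [0.4687, 0.0822, 0.1209]
tool_rot: [0.001, 0.709, 0.705, 0.001]
contact_force: [0.4, -0.3, 0.3]
gripper_width: 1.002
grasp_force: 0.0
```

Run:
```python
from h import *
print(pose()[:2]); f=cam("wrist")
im=cv2.resize(f['image'],None,fx=1.25,fy=1.25,interpolation=cv2.INTER_CUBIC)
draw(im,f,(.4675,.0825),.013,.064,0,0,1.25,(0,255,0))
cv2.imwrite('pics/w3.png',im)
```

```text
(array([0.46874038, 0.08217691, 0.12090138]), np.float64(-0.004549907706568387))
```

View pics/w3.png

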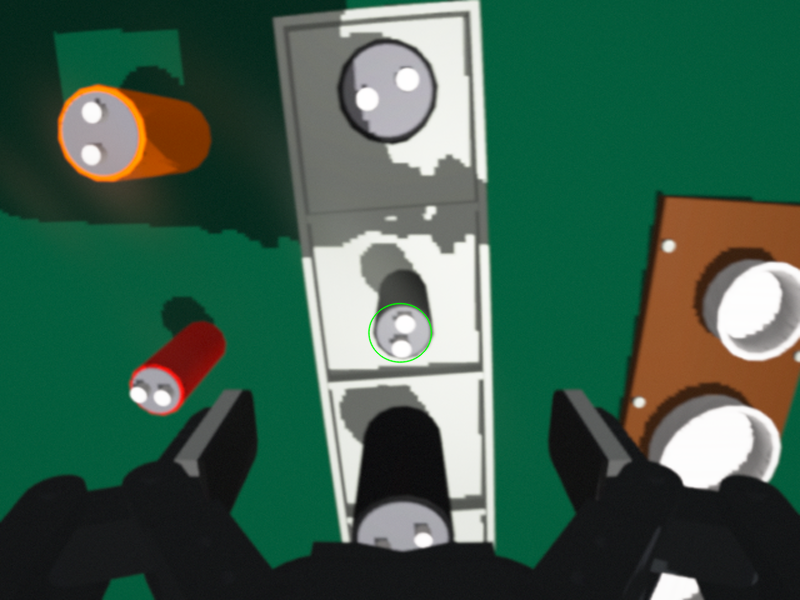

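The overlay ring falls on the xs can top at (402,332), within about 1 mm. Descending and grasping.

move_arm:
  increments: [0,0,26,0,1,0,0,26,0,1,0,0,26,0,1,0,0,17,0,1,0,0,0,0,1,0,0,0,0,0,0,0,0,0,0,0,0,0,0,0]

```text
time: 3.52
tool_pos: [0.4705, 0.0817, 0.0275]
tool_rot: [0.002, 0.709, 0.705, 0.002]
contact_force: [0.4, 0.7, 1.0]
gripper_width: 0.605
grasp_force: 0.0
```

move_arm:
  increments: [0,0,0,0,0,0,0,0,0,0,0,0,0,0,0,0,0,0,0,0,0,0,0,0,0,0,0,0,0,0]

```text
time: 4.02
tool_pos: [0.4693, 0.0818, 0.0263]
tool_rot: [0.001, 0.709, 0.705, 0.001]
contact_force: [-0.2, -0.4, 6.0]
gripper_width: 0.289
grasp_force: 58.6
```

Run:
```python
from h import *
plan((.4693,.0818,.095,0,0),(.655,.077,.11,0,0,34),(.655,.077,.06,0,0,17))
```

```text
[0.0, 0.0, -34.3, -0.003, 0.0, 0.0, 0.0, -34.3, -0.003, 0.0, -0.8, 31.0, -2.5, -0.0, 0.0, -0.8, 31.0, -2.5, -0.0, 0.0, -0.8, 31.0, -2.5, -0.0, 0.0, -0.8, 31.0, -2.5, -0.0, 0.0, -0.8, 31.0, -2.5, -0.0, 0.0, -0.8, 31.0, -2.5, -0.0, 0.0]
[0.0, 0.0, 16.7, -0.0, 0.0, 0.0, 0.0, 16.7, -0.0, 0.0, 0.0, 0.0, 16.7, -0.0, 0.0]
```

move_arm:
  increments: [0,0,-20,0,0,0,0,-30,0,0,-0.8,20,-30,0,0,-0.8,33,-4,0,0,-0.8,36,0,0,0,-0.8,36,0,0,0,-0.8,33,0,0,0,-0.8,28,0,0,0]

```text
time: 4.68
tool_pos: [0.6557, 0.0757, 0.1084]
tool_rot: [0.0, 0.709, 0.705, 0.0]
contact_force: [0.0, 0.7, -0.2]
gripper_width: 0.29
grasp_force: 59.1
```

move_arm:
  increments: [0,0,18,0,0,0,0,18,0,0,0,0,10,0,0,0,0,0,0,0,0,0,0,0,0]

```text
time: 5.1
tool_pos: [0.6529, 0.0759, 0.0617]
tool_rot: [-0.001, 0.709, 0.705, -0.001]
contact_force: [-0.5, -0.4, -0.7]
gripper_width: 0.29
grasp_force: 59.2
```

Run:
```python
from h import *
p,y,M=pose();print(p,y,M[:,2]); f=cam("wrist"); z0=p[2]-.0223
im=f['image'].copy()
im=cv2.resize(im,None,fx=1.25,fy=1.25,interpolation=cv2.INTER_CUBIC)
draw(im,f,(.655,.0776),.020,.028,0,0,1.25,(0,0,255))
draw(im,f,p[:2],.013,z0+.06,0,0,1.25,(0,255,0))
draw(im,f,p[:2],.013,z0,0,0,1.25,(0,255,0))
cv2.imwrite('pics/w4.png',im)
```

```text
[0.65287198 0.07587435 0.0617197 ] -0.005886518420897778 [-2.28645905e-03 -2.15302827e-05 -9.99997386e-01]
```

View pics/w4.png

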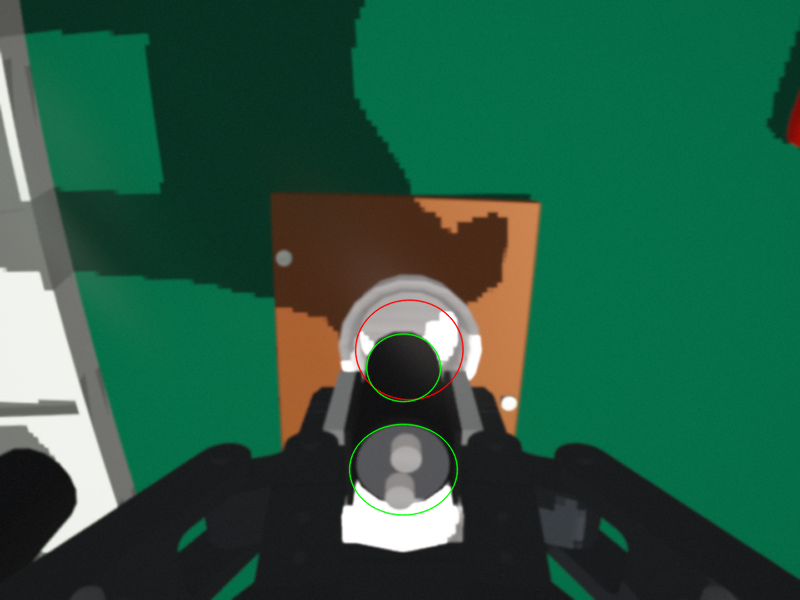

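The can is held upright at (403,365). The red estimate of the nest looks a few mm low of the nest rim, whose top edge is at row 275. I'll refit the rim locally before lowering.

Run:
```python
from h import *; import pickle
p,y,M=pose(); f=cam("wrist"); pickle.dump(f,open('w5.pkl','wb'))
x0,y0,s=250,200,4.4
im=cv2.resize(f['image'][y0:y0+130,x0:x0+170],None,fx=s,fy=s,interpolation=cv2.INTER_CUBIC)
for r,c in((.024,(0,0,255)),(.0255,(255,0,0))): draw(im,f,(.655,.0795),r,.028,x0,y0,s,c)
draw(im,f,(.655,.0795),.024,.008,x0,y0,s,(0,255,255))
draw(im,f,(.655,.0795),.020,.028,x0,y0,s,(255,0,255))
cv2.imwrite('pics/w5.png',im)
```

```text
(no output)
```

View pics/w5.png

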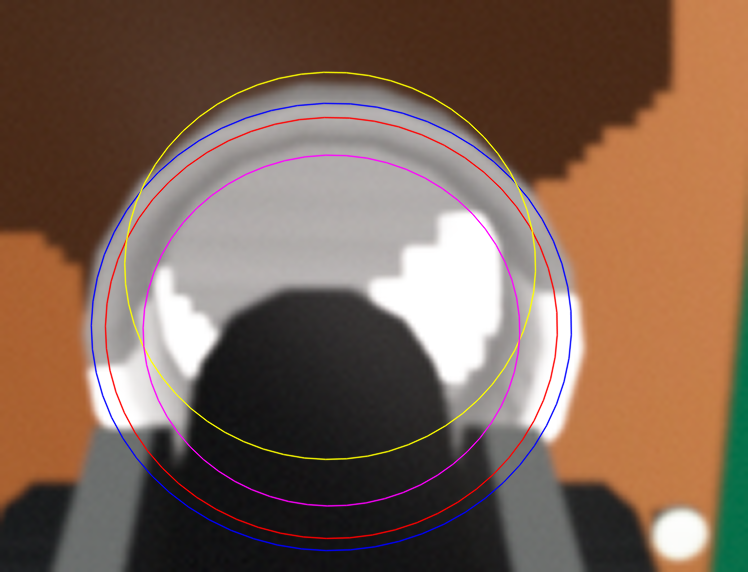

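The upper grey edge is the cup's outer wall base, so the earlier nest estimate (.6555,.078) holds. Shifting +2.5 mm in x and +2 mm in y, then lowering.

move_arm:
  increments: [2,2.5,0,0,0,0,0,10,0,0,0,0,8,0,0,0,0,5,0,0,0,0,2,0,0,0,0,0,0,0,0,0,0,0,0]

```text
time: 5.78
tool_pos: [0.6562, 0.0778, 0.0373]
tool_rot: [-0.0, 0.709, 0.705, -0.0]
contact_force: [0.1, 0.3, -0.3]
gripper_width: 0.287
grasp_force: 59.2
```

move_arm:
  increments: [0,0,1.5,0,0,0,0,0,0,0]

```text
time: 5.95
tool_pos: [0.6566, 0.0778, 0.0364]
tool_rot: [0.0, 0.709, 0.705, 0.0]
contact_force: [-0.4, -0.1, -1.2]
gripper_width: 0.29
grasp_force: 59.2
```

move_arm:
  increments: [0,0,1.2,0,0,0,0,0,0,0,0,0,0,0,0]

```text
time: 6.2
tool_pos: [0.6564, 0.0778, 0.035]
tool_rot: [0.0, 0.709, 0.705, 0.0]
contact_force: [-0.4, 0.4, -0.3]
gripper_width: 0.291
grasp_force: 59.2
```

move_arm:
  increments: [0,0,1.2,0,0,0,0,0,0,0,0,0,0,0,0]

```text
time: 6.45
tool_pos: [0.6567, 0.0778, 0.0344]
tool_rot: [0.0, 0.709, 0.705, 0.0]
contact_force: [-0.9, -0.6, 3.1]
gripper_width: 0.291
grasp_force: 59.3
```

move_arm:
  increments: [0,0,0,0,1,0,0,0,0,1,0,0,0,0,1,0,0,0,0,1,0,0,-15,0,1,0,0,-30,0,1,0,0,-35,0,1,0,0,-35,0,1]

```text
time: 7.12
tool_pos: [0.6558, 0.0778, 0.1504]
tool_rot: [-0.0, 0.709, 0.705, -0.0]
contact_force: [1.3, -0.1, 0.3]
gripper_width: 0.998
grasp_force: 0.0
```

Run:
```python
from h import *
plan((.466,.165,.145,0,1.0))
```

```text
[14.3, -31.7, 0.9, -0.001, 1.0, 14.4, -31.7, 0.9, -0.001, 1.0, 14.4, -31.7, 0.9, -0.001, 1.0, 14.4, -31.7, 0.9, -0.001, 1.0, 14.5, -31.7, 0.9, -0.001, 1.0, 14.5, -31.7, 0.9, -0.001, 1.0]
```

move_arm:
  increments: [14.5,-32,1,0,1,14.5,-32,1,0,1,14.5,-32,1,0,1,14.5,-32,1,0,1,14.5,-32,1,0,1,14.5,-30,1,0,1,0,0,0,0,1,0,0,0,0,1]

```text
time: 7.78
tool_pos: [0.466, 0.1666, 0.1437]
tool_rot: [0.001, 0.709, 0.706, 0.001]
contact_force: [1.0, 0.4, 0.9]
gripper_width: 0.998
grasp_force: 0.0
```

Run:
```python
from h import *
p,y,M=pose();print(p,y); f=cam("wrist")
im=cv2.resize(f['image'],None,fx=1.25,fy=1.25,interpolation=cv2.INTER_CUBIC)
for c in [ringfit(f,f['image'].max(2).astype(np.float32),.018,.074,(.465,.1755)), ringfit(f,f['image'].max(2).astype(np.float32),.0165,.074,(.465,.1755),1)]: print(c)
draw(im,f,c[0],.018,.074,0,0,1.25,(0,255,0))
cv2.imwrite('pics/w6.png',im)
```

```text
[0.46602083 0.16658934 0.1437034 ] -0.003977836782947896
(array([0.46369352, 0.17782152]), np.float64(45.04041290283203))
(array([0.4772438 , 0.17399603]), np.float64(25.195817947387695))
```

View pics/w6.png

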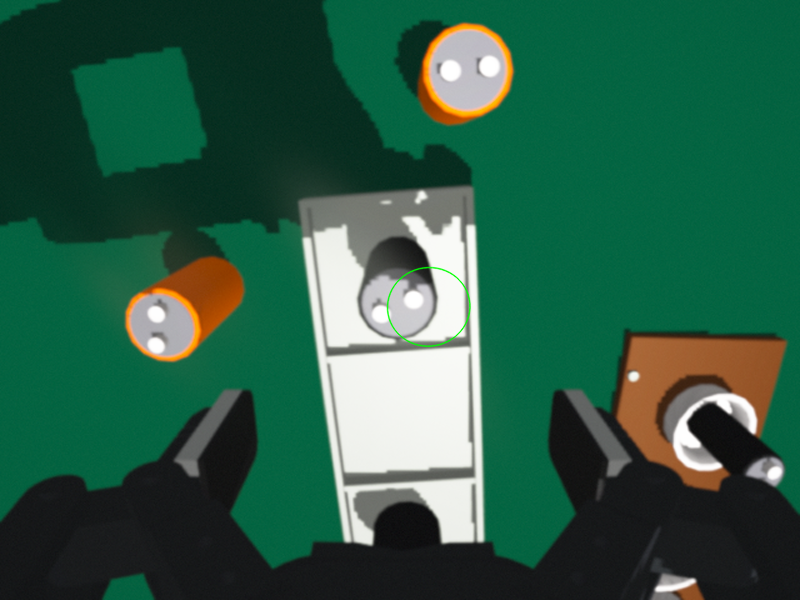

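The xs can is standing in its nest at (712,435). The s can top is at (398,301); the second ring fit was wrong, so I'll use that pixel.

Run:
```python
from h import *
f=cam("wrist"); c=world(f,398/1.25,301/1.25,.074); print(c)
plan((c[0],c[1],.032,0,1.0,28))
```

```text
[0.46536308 0.17639096 0.074     ]
[2.1, -0.5, 22.4, -0.0012, 1.0, 2.1, -0.5, 22.4, -0.0012, 1.0, 2.1, -0.5, 22.4, -0.0012, 1.0, 2.1, -0.5, 22.4, -0.0012, 1.0, 2.1, -0.5, 22.4, -0.0012, 1.0]
```

move_arm:
  increments: [9.5,-1,10,0,1,0,0,25,0,1,0,0,27,0,1,0,0,27,0,1,0,0,22,0,1,0,0,0,0,1,0,0,0,0,0,0,0,0,0,0]

```text
time: 8.55
tool_pos: [0.4673, 0.1756, 0.0328]
tool_rot: [0.0, 0.709, 0.705, 0.001]
contact_force: [-0.2, 0.2, 0.3]
gripper_width: 0.748
grasp_force: 0.0
```

move_arm:
  increments: [0,0,0,0,0,0,0,0,0,0,0,0,0,0,0,0,0,0,0,0,0,0,0,0,0,0,0,0,0,0,0,0,0,0,0]

```text
time: 9.13
tool_pos: [0.4677, 0.1758, 0.0339]
tool_rot: [0.001, 0.709, 0.705, 0.002]
contact_force: [-0.5, -0.7, 6.2]
gripper_width: 0.415
grasp_force: 59.7
```

Run:
```python
from h import *
p,y,M=pose();print(p,y); 
plan((p[0],p[1],p[2]+.105,0,0,28),(.638,-.191,p[2]+.105,0,0,38),(.638,-.191,p[2]+.038,0,0,24))
```

```text
[0.46770803 0.17584365 0.03389221] -0.006019031401100377
[0.0, 0.0, -26.3, -0.0015, 0.0, 0.0, 0.0, -26.3, -0.0015, 0.0, 0.0, 0.0, -26.3, -0.0015, 0.0, 0.0, 0.0, -26.3, -0.0015, 0.0, -33.3, 15.5, -0.0, -0.0, 0.0, -33.3, 15.5, -0.0, -0.0, 0.0, -33.3, 15.5, -0.0, -0.0, 0.0, -33.3, 15.5, -0.0, -0.0, 0.0]
[-33.3, 15.5, -0.0, -0.0, 0.0, -33.3, 15.5, -0.0, -0.0, 0.0, -33.3, 15.5, -0.0, -0.0, 0.0, -33.3, 15.5, -0.0, -0.0, 0.0, -33.3, 15.5, -0.0, -0.0, 0.0, -33.3, 15.5, -0.0, -0.0, 0.0, -33.3, 15.5, -0.0, -0.0, 0.0, 0.0, 0.0, 22.3, -0.0, 0.0]
[0.0, 0.0, 22.3, -0.0, 0.0, 0.0, 0.0, 22.3, -0.0, 0.0]
```

move_arm:
  increments: [0,0,-20,0,0,0,0,-30,0,0,0,0,-30,0,0,-15,8,-25,0,0,-30,14,0,0,0,-34,16,0,0,0,-34,16,0,0,0,-34,16,0,0,0]

```text
time: 9.8
tool_pos: [0.5354, 0.0266, 0.1371]
tool_rot: [0.0, 0.709, 0.705, 0.0]
contact_force: [0.7, -0.1, -1.3]
gripper_width: 0.41
grasp_force: 60.0
```

move_arm:
  increments: [-34,16,0,0,0,-34,16,0,0,0,-34,16,0,0,0,-34,16,0,0,0,-34,16,0,0,0,-28,12,0,0,0,-20,8,0,0,0,0,0,0,0,0]

```text
time: 10.47
tool_pos: [0.6346, -0.1947, 0.1367]
tool_rot: [0.001, 0.711, 0.704, -0.0]
contact_force: [0.6, 0.1, -0.8]
gripper_width: 0.41
grasp_force: 60.1
```

move_arm:
  increments: [0,0,20,0,0,0,0,25,0,0,0,0,22,0,0,0,0,0,0,0,0,0,0,0,0]

```text
time: 10.88
tool_pos: [0.6321, -0.1894, 0.0679]
tool_rot: [-0.002, 0.709, 0.705, -0.001]
contact_force: [0.1, 0.3, -0.6]
gripper_width: 0.408
grasp_force: 60.1
```

```bash
cat > chk.py <<'E'
from h import *; import sys
name,r,h,rb,nx,ny,off,out=sys.argv[1],*map(float,sys.argv[2:8]),sys.argv[8]
p,y,M=pose();print(p,y,'delta mm',(np.array([nx,ny])-p[:2])*1000,'to go',(p[2]-.012-off)*1000); f=cam("wrist"); z0=p[2]-off
x0,y0,s=170,150,2.5
im=cv2.resize(f['image'][y0:y0+240,x0:x0+300],None,fx=s,fy=s,interpolation=cv2.INTER_CUBIC)
for R_,z,c in((rb+.004,.008,(0,255,255)),(rb,.028,(0,0,255)),(rb+.005,.028,(255,0,0))): draw(im,f,(nx,ny),R_,z,x0,y0,s,c)
draw(im,f,p[:2],r,z0,x0,y0,s,(0,255,0))
cv2.imwrite('pics/%s.png'%out,im)
E
python3 chk.py s .018 .07 .025 .638 -.191 .0295 w7
```

```text
[ 0.63214823 -0.18937023  0.06788059] -0.00561924980833447 delta mm [ 5.85176742 -1.62977145] to go 26.380589842091823
```

View pics/w7.png

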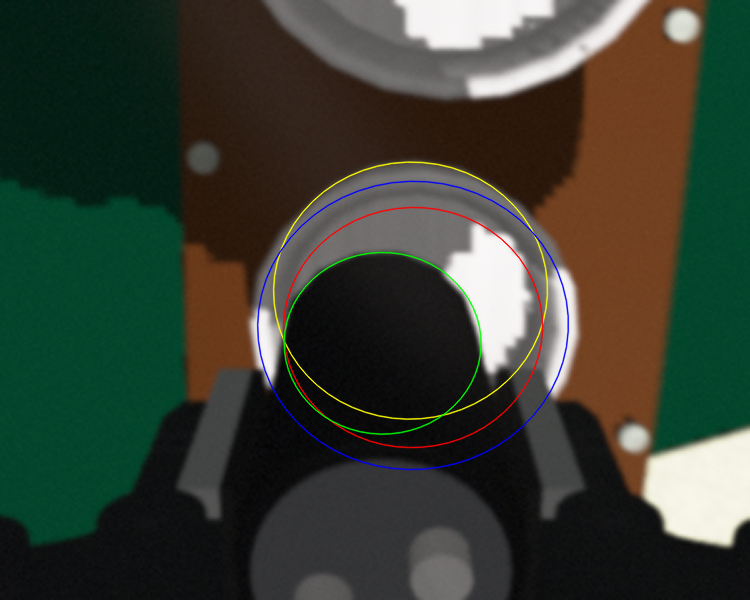

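The rim and the can bottom both agree with the overlay. Shifting +6 mm in x and −1.5 mm in y, then lowering.

move_arm:
  increments: [-1.5,6,0,0,0,0,0,10,0,0,0,0,7,0,0,0,0,4,0,0,0,0,2,0,0,0,0,0,0,0,0,0,0,0,0]

```text
time: 11.52
tool_pos: [0.6396, -0.1921, 0.0465]
tool_rot: [-0.0, 0.709, 0.705, -0.0]
contact_force: [0.4, 0.4, -1.2]
gripper_width: 0.408
grasp_force: 60.1
```

move_arm:
  increments: [0,0,1.2,0,0,0,0,0,0,0,0,0,0,0,0]

```text
time: 11.77
tool_pos: [0.6399, -0.1922, 0.0458]
tool_rot: [0.0, 0.709, 0.705, 0.0]
contact_force: [0.4, 1.3, -1.2]
gripper_width: 0.406
grasp_force: 60.1
```

move_arm:
  increments: [0,0,1.2,0,0,0,0,0,0,0,0,0,0,0,0]

```text
time: 12.02
tool_pos: [0.6397, -0.1921, 0.0443]
tool_rot: [-0.0, 0.709, 0.705, -0.0]
contact_force: [0.5, 0.0, -0.2]
gripper_width: 0.402
grasp_force: 60.1
```

move_arm:
  increments: [0,0,1.2,0,0,0,0,0,0,0,0,0,0,0,0]

```text
time: 12.27
tool_pos: [0.6397, -0.1921, 0.0431]
tool_rot: [-0.0, 0.709, 0.705, -0.0]
contact_force: [1.1, -0.1, -1.1]
gripper_width: 0.405
grasp_force: 60.1
```

move_arm:
  increments: [0,0,1.2,0,0,0,0,0,0,0,0,0,0,0,0]

```text
time: 12.52
tool_pos: [0.6398, -0.1921, 0.042]
tool_rot: [-0.0, 0.709, 0.705, -0.0]
contact_force: [0.2, 0.8, -1.5]
gripper_width: 0.407
grasp_force: 60.3
```

move_arm:
  increments: [0,0,1,0,0,0,0,0,0,0,0,0,0,0,0]

```text
time: 12.77
tool_pos: [0.64, -0.1922, 0.0419]
tool_rot: [0.0, 0.709, 0.705, -0.0]
contact_force: [-2.5, 0.9, 6.6]
gripper_width: 0.403
grasp_force: 60.4
```

move_arm:
  increments: [0,0,0,0,1,0,0,0,0,1,0,0,0,0,1,0,0,0,0,1,0,0,-15,0,1,0,0,-30,0,1,0,0,-35,0,1,0,0,-35,0,1]

```text
time: 13.43
tool_pos: [0.6393, -0.1919, 0.1575]
tool_rot: [-0.001, 0.709, 0.705, -0.0]
contact_force: [1.6, 0.1, -0.0]
gripper_width: 1.003
grasp_force: 0.0
```

move_arm:
  increments: [25,-25,0,0,1,26,-25,0,0,1,26,-25,0,0,1,26,-25,0,0,1,25,-25,0,0,1,25,-25,0,0,1,22,-21,0,0,1,0,0,0,0,1]

```text
time: 14.1
tool_pos: [0.4668, -0.013, 0.1562]
tool_rot: [-0.001, 0.708, 0.706, 0.0]
contact_force: [-0.0, 0.4, -0.0]
gripper_width: 1.002
grasp_force: 0.0
```

Run:
```python
from h import *
p,y,M=pose();print(p,y); f=cam("wrist")
im=cv2.resize(f['image'],None,fx=1.25,fy=1.25,interpolation=cv2.INTER_CUBIC)
draw(im,f,(.468,-.007),.023,.084,0,0,1.25,(0,255,0))
draw(im,f,(.483,-.1),.028,.094,0,0,1.25,(0,255,0))
cv2.imwrite('pics/w8.png',im)
```

```text
[ 0.46679898 -0.01304146  0.15616844] -0.002853335132407629
```

View pics/w8.png

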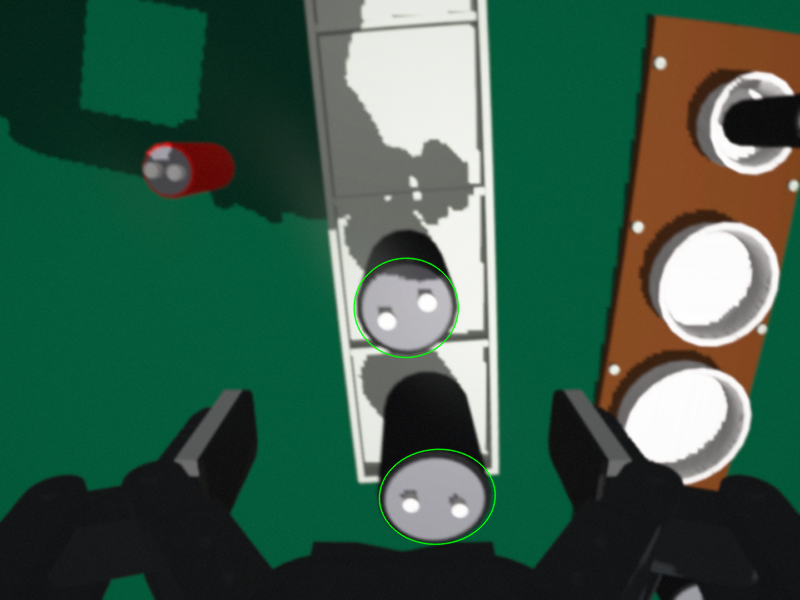

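Both rings fit: m at (407,307) and l at (437,497). Descending on m.

move_arm:
  increments: [6,1,15,0,1,0,0,27,0,1,0,0,27,0,1,0,0,27,0,1,0,0,24,0,1,0,0,0,0,1,0,0,0,0,0,0,0,0,0,0]

```text
time: 14.82
tool_pos: [0.4726, -0.0107, 0.0379]
tool_rot: [0.001, 0.709, 0.705, 0.001]
contact_force: [0.2, 0.3, 0.9]
gripper_width: 0.747
grasp_force: 0.0
```

move_arm:
  increments: [0,0,0,0,0,0,0,0,0,0,0,0,0,0,0,0,0,0,0,0,0,0,0,0,0,0,0,0,0,0,0,0,0,0,0]

```text
time: 15.4
tool_pos: [0.4731, -0.0106, 0.0387]
tool_rot: [0.002, 0.709, 0.705, 0.001]
contact_force: [-0.2, -0.7, 6.4]
gripper_width: 0.526
grasp_force: 61.3
```

move_arm:
  increments: [0,0,-20,0,0,0,0,-25,0,0,0,12,-25,0,0,-1,30,0,0,0,-1,36,0,0,0,-1,36,0,0,0,-1,34,0,0,0,-1,24,0,0,0]

```text
time: 16.07
tool_pos: [0.6455, -0.0162, 0.1066]
tool_rot: [0.001, 0.709, 0.705, 0.001]
contact_force: [-0.6, -0.3, -0.7]
gripper_width: 0.524
grasp_force: 61.8
```

move_arm:
  increments: [0,3,10,0,0,0,0,17,0,0,0,0,8,0,0,0,0,0,0,0,0,0,0,0,0]

```text
time: 16.48
tool_pos: [0.6444, -0.0159, 0.07]
tool_rot: [-0.001, 0.709, 0.705, -0.001]
contact_force: [-0.2, 0.3, -1.2]
gripper_width: 0.528
grasp_force: 61.9
```

```bash
python3 chk.py m .023 .08 .030 .649 -.0122 .0347 w9
```

```text
[ 0.64439054 -0.01592614  0.06997863] -0.005960230471286276 delta mm [4.60945842 3.72613904] to go 23.278629167190083
```

View pics/w9.png

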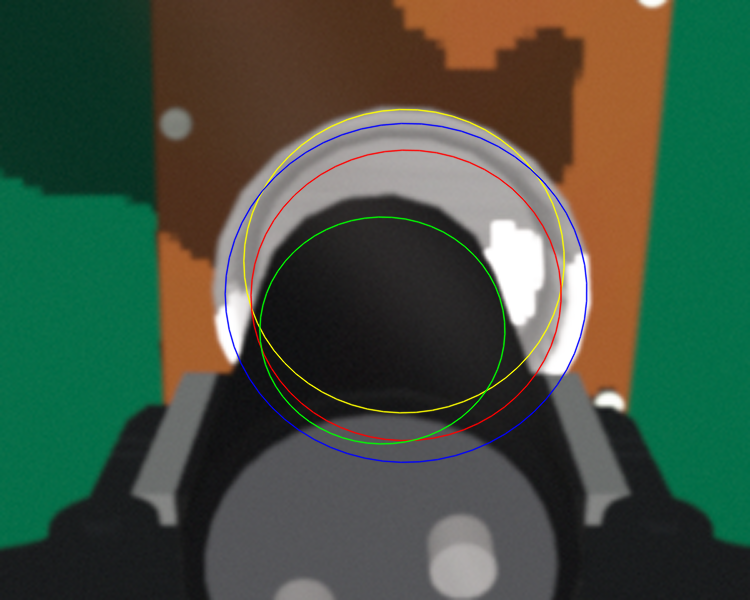

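The can sits about 4 mm toward +y in the grip (bottom edge at row 195 against 217), as expected, so y is already right. The rim centre column is 401, so x needs +3.6 mm.

move_arm:
  increments: [0,3.6,0,0,0,0,0,9,0,0,0,0,6,0,0,0,0,4,0,0,0,0,2,0,0,0,0,1,0,0,0,0,0,0,0,0,0,0,0,0]

```text
time: 17.2
tool_pos: [0.6496, -0.0162, 0.0491]
tool_rot: [0.0, 0.709, 0.705, 0.0]
contact_force: [1.1, -0.5, -1.6]
gripper_width: 0.527
grasp_force: 61.9
```

move_arm:
  increments: [0,0,1.2,0,0,0,0,0,0,0,0,0,0,0,0]

```text
time: 17.45
tool_pos: [0.6495, -0.0161, 0.0479]
tool_rot: [0.0, 0.709, 0.705, 0.0]
contact_force: [-0.0, 0.5, -1.5]
gripper_width: 0.525
grasp_force: 61.9
```

move_arm:
  increments: [0,0,1.2,0,0,0,0,0,0,0,0,0,0,0,0]

```text
time: 17.7
tool_pos: [0.6496, -0.0162, 0.0467]
tool_rot: [0.0, 0.709, 0.705, 0.0]
contact_force: [0.3, 0.2, -1.6]
gripper_width: 0.527
grasp_force: 62.2
```

move_arm:
  increments: [0,0,0.8,0,0,0,0,0,0,0,0,0,0,0,0]

```text
time: 17.95
tool_pos: [0.6496, -0.0161, 0.0467]
tool_rot: [0.0, 0.709, 0.705, 0.0]
contact_force: [-3.4, 0.3, 4.9]
gripper_width: 0.525
grasp_force: 62.1
```

move_arm:
  increments: [0,0,0,0,1,0,0,0,0,1,0,0,0,0,1,0,0,0,0,1,0,0,-20,0,1,0,0,-35,0,1,0,0,-38,0,1,0,0,-38,0,1]

```text
time: 18.62
tool_pos: [0.6487, -0.0161, 0.1771]
tool_rot: [-0.001, 0.709, 0.705, -0.001]
contact_force: [0.9, -0.2, -0.1]
gripper_width: 0.999
grasp_force: 0.0
```

move_arm:
  increments: [-14,-28,0,0,1,-14,-28,0,0,1,-14,-28,0,0,1,-14,-28,0,0,1,-14,-28,0,0,1,-14,-27,0,0,1,0,0,0,0,1,0,0,0,0,1]

```text
time: 19.28
tool_pos: [0.4812, -0.0996, 0.1767]
tool_rot: [0.0, 0.71, 0.704, 0.0]
contact_force: [1.0, 0.5, -0.5]
gripper_width: 1.002
grasp_force: 0.0
```

Run:
```python
from h import *
p,y,M=pose();print(p,y); f=cam("wrist")
im=cv2.resize(f['image'],None,fx=1.25,fy=1.25,interpolation=cv2.INTER_CUBIC)
draw(im,f,(.4825,-.1005),.028,.094,0,0,1.25,(0,255,0))
cv2.imwrite('pics/w10.png',im)
```

```text
[ 0.48118788 -0.09958222  0.17670021] -0.007860154330854782
```

View pics/w10.png

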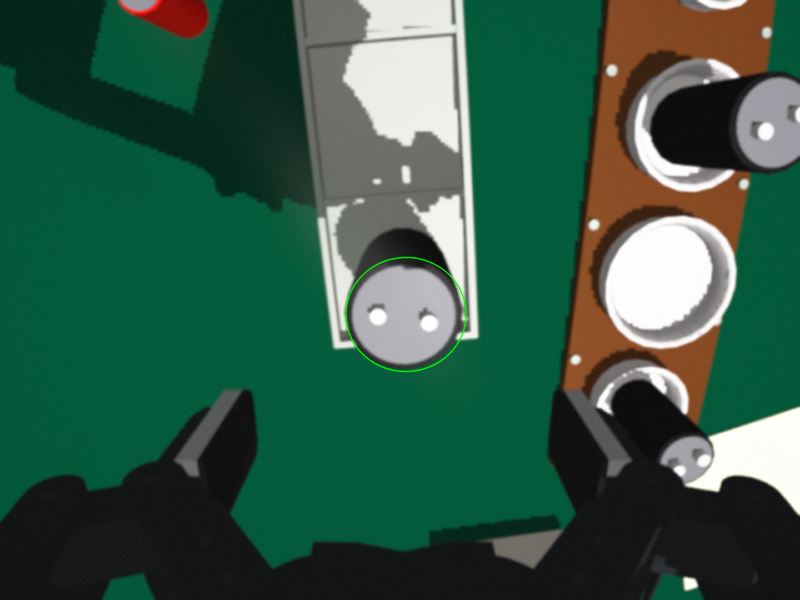

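The m can stands in its nest at (690,125) and s in its own at (640,390). The l can top is at (404,316), on the ring. Descending on l.

move_arm:
  increments: [-1.5,0,25,0,1,0,0,30,0,1,0,0,30,0,1,0,0,28,0,1,0,0,23,0,1,0,0,0,0,1,0,0,0,0,0,0,0,0,0,0]

```text
time: 20.0
tool_pos: [0.4836, -0.1008, 0.0423]
tool_rot: [0.001, 0.709, 0.705, 0.001]
contact_force: [0.3, 0.7, 1.1]
gripper_width: 0.748
grasp_force: 0.0
```

move_arm:
  increments: [0,0,0,0,0,0,0,0,0,0,0,0,0,0,0,0,0,0,0,0,0,0,0,0,0,0,0,0,0,0,0,0,0,0,0]

```text
time: 20.58
tool_pos: [0.4841, -0.1013, 0.0433]
tool_rot: [0.002, 0.709, 0.705, 0.001]
contact_force: [0.7, 1.7, 6.9]
gripper_width: 0.644
grasp_force: 64.0
```

move_arm:
  increments: [0,0,-15,0,0,0,0,-27,0,0,0,12,-28,0,0,0,30,0,0,0,-1,35,0,0,0,-1,34,0,0,0,0,28,0,0,0,0,17,0,0,0]

```text
time: 21.25
tool_pos: [0.64, -0.1035, 0.1104]
tool_rot: [0.0, 0.709, 0.705, 0.0]
contact_force: [-0.2, -0.2, -1.9]
gripper_width: 0.641
grasp_force: 64.7
```

move_arm:
  increments: [0,3,10,0,0,0,0,17,0,0,0,0,8,0,0,0,0,0,0,0,0,0,0,0,0]

```text
time: 21.67
tool_pos: [0.6391, -0.1033, 0.0742]
tool_rot: [-0.001, 0.709, 0.705, -0.001]
contact_force: [1.0, -0.3, -2.2]
gripper_width: 0.642
grasp_force: 64.6
```

```bash
python3 chk.py l .028 .09 .035 .6437 -.1025 .0393 w11
```

```text
[ 0.63908441 -0.10330576  0.074196  ] -0.00619136760061127 delta mm [4.61558734 0.80575704] to go 22.89599837152835
```

View pics/w11.png

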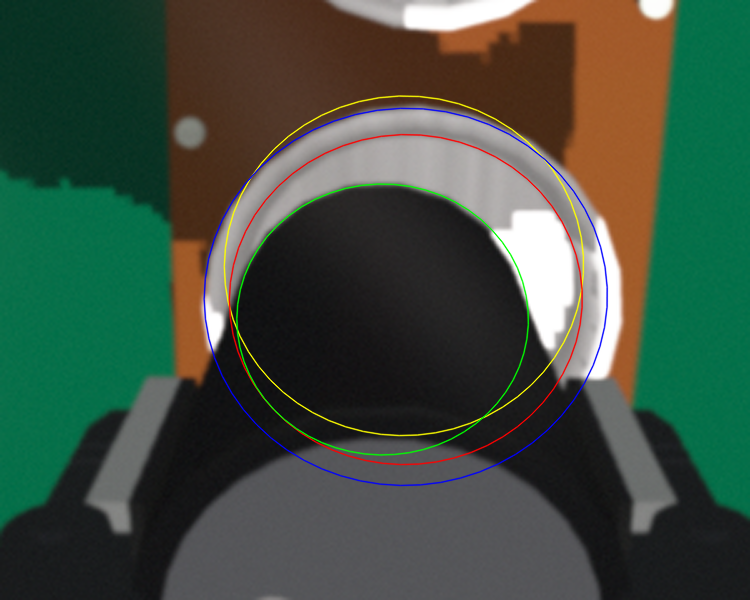

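The rim spans columns 203–622, centre 412, so the nest is about 1 mm further in x and 1.5 mm lower in y than the overlay. The can bottom fits its ring. Correcting and lowering.

move_arm:
  increments: [-0.8,4.5,0,0,0,0,0,9,0,0,0,0,6,0,0,0,0,4,0,0,0,0,2,0,0,0,0,0,0,0,0,0,0,0,0]

```text
time: 22.3
tool_pos: [0.6452, -0.1044, 0.0545]
tool_rot: [-0.0, 0.709, 0.705, -0.0]
contact_force: [-0.3, 1.1, -1.3]
gripper_width: 0.647
grasp_force: 64.6
```

move_arm:
  increments: [0,0,1.2,0,0,0,0,0,0,0,0,0,0,0,0]

```text
time: 22.55
tool_pos: [0.6455, -0.1045, 0.0538]
tool_rot: [0.0, 0.709, 0.705, 0.0]
contact_force: [-1.0, 0.3, -3.1]
gripper_width: 0.642
grasp_force: 64.6
```

move_arm:
  increments: [0,0,0.8,0,0,0,0,0,0,0,0,0,0,0,0]

```text
time: 22.8
tool_pos: [0.6454, -0.1044, 0.0528]
tool_rot: [-0.0, 0.709, 0.705, -0.0]
contact_force: [-0.6, 0.0, -2.9]
gripper_width: 0.641
grasp_force: 64.6
```

move_arm:
  increments: [0,0,1,0,0,0,0,0,0,0,0,0,0,0,0]

```text
time: 23.05
tool_pos: [0.6453, -0.1044, 0.0517]
tool_rot: [-0.0, 0.709, 0.705, -0.0]
contact_force: [-0.2, -0.4, -2.8]
gripper_width: 0.646
grasp_force: 64.6
```

move_arm:
  increments: [0,0,0.8,0,0,0,0,0,0,0,0,0,0,0,0]

```text
time: 23.3
tool_pos: [0.6456, -0.1045, 0.0514]
tool_rot: [0.0, 0.709, 0.705, 0.0]
contact_force: [-1.7, 0.5, -0.4]
gripper_width: 0.645
grasp_force: 64.7
```

move_arm:
  increments: [0,0,0.6,0,0,0,0,0,0,0,0,0,0,0,0]

```text
time: 23.55
tool_pos: [0.6456, -0.1045, 0.0514]
tool_rot: [0.0, 0.709, 0.705, 0.0]
contact_force: [-3.8, 1.1, 5.5]
gripper_width: 0.646
grasp_force: 64.6
```

Contact at 5.5 N. Releasing, rising and clearing the view.

move_arm:
  increments: [0,0,0,0,1,0,0,0,0,1,0,0,0,0,1,0,0,0,0,1,0,0,-20,0,1,0,0,-35,0,1,0,0,-38,0,1,0,0,-38,0,1]

```text
time: 24.22
tool_pos: [0.6448, -0.1043, 0.1818]
tool_rot: [-0.001, 0.709, 0.705, -0.0]
contact_force: [1.0, -0.9, 0.1]
gripper_width: 0.999
grasp_force: 0.0
```

move_arm:
  increments: [20,-28,-30,0,1,25,-28,-30,0,1,25,-28,-30,0,1,25,-10,-30,0,1,25,0,0,0,1,15,0,0,0,1,0,0,0,0,1,0,0,0,0,1]

```text
time: 24.88
tool_pos: [0.562, 0.0231, 0.2907]
tool_rot: [0.0, 0.709, 0.706, -0.0]
contact_force: [0.1, 0.4, 0.5]
gripper_width: 0.998
grasp_force: 0.0
```

Run:
```python
from h import *
f=cam("wrist");g=cam("side")
a=cv2.resize(f['image'],(400,300),interpolation=cv2.INTER_AREA); a=f['image'][100:440,300:640]
b=cv2.resize(g['image'][170:340,300:470],(340,340),interpolation=cv2.INTER_CUBIC)
cv2.imwrite('pics/fin.png',np.hstack([a,b]))
```

```text
(no output)
```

View pics/fin.png

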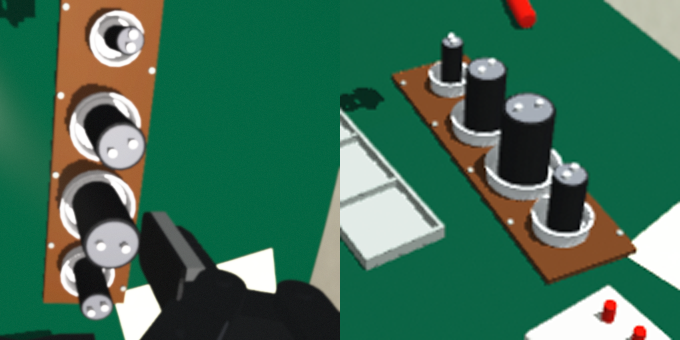

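All four cans stand upright in their nests: xs (450,75), m (485,110), l (527,155) and s (565,210) in the right half of the picture. The rack is empty and the arm is clear.

```bash
python3 -c "
from plant import manip
print(manip.job_done())"
```

```text
the job is handed in; nothing more can be done
None
```

All four capacitors stand upright in the nests of their own sizes, the arm touched nothing else, and the job was handed in at about 25 s on the robot's clock; no verdict was returned.

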